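Fit the bite leaf that just drags between the casts

TASK

Find the bite leaf that fills the gap between the front teeth of the casts on the articulator: slid in level from the front it goes in with a light drag, while a thinner one is loose and a thicker one butts and must not be forced. Leave that leaf in the bite, pushed straight in to its depth line and held by the teeth, without prising the upper arm any higher than the leaf itself lifts it. Any other leaf you tried goes back in the tray; leave the mouth mirror, dappen dish and impression tray where they are.

Things in the scene. Friction and masses are not known exactly. Their poses are not given: they have to be found in the camera images.
- articulator: aluminium hinge articulator, about 120x85x115 mm, stands firm. Origin: on the worktop under its middle; x from its front (front teeth) to the hinge at the back, z up. Carries a lower plaster cast and, upside down above it on the hinged arm, an upper one. The clamped hinge post's height differs each time: the gap between the front teeth is level and anything from 2.0 to 7.6 mm, unknown.
- bite (a point): middle of the front edge of the lower front teeth, 57 mm above the worktop, articulator's axes (x into the bite). The lower teeth are a level ledge here, 34 mm wide; the upper teeth begin 5 mm farther in (x=5), so a blade tip can be set down on the first 5 mm to feel its height. Deeper in nothing stands higher. The base's front is at x=-18, 44 mm lower.
- upper_arm (a joint): tilt of the upper arm, rad: 0 = on its stop, grows as its front is lifted (1 mm at the teeth = 0.012). It weighs about 4 N on what is between the teeth. A leaf up to 2.6 mm thicker than the gap lifts it by its bevel and drags 4 to 8 N as it slides; judge it freshly gripped, a cramped hand adds drag; under 2 N it is loose. A still thicker one butts on the upper teeth.
- leaf_thin: bite leaf, 4 mm thick blade, 1 black ring round the handle, 22 g. Origin: underside, mid-handle; +x to the blade tip, z up. Handle x -18..16, 16 wide, 14 high; blade 14 wide to the tip at x=90, underside level with the handle's. Last 14 mm bevelled on top down to a blunt nose 1.4 mm high. Dark depth line across the blade at x=60.
- leaf_mid: bite leaf, 6 mm thick blade, 2 black rings round the handle, 22 g. Origin: underside, mid-handle; +x to the blade tip, z up. Handle x -18..16, 16 wide, 14 high; blade 14 wide to the tip at x=90, underside level with the handle's. Last 14 mm bevelled on top down to a blunt nose 3.4 mm high. Dark depth line across the blade at x=60.
- leaf_thick: bite leaf, 8 mm thick blade, 3 black rings round the handle, 22 g. Origin: underside, mid-handle; +x to the blade tip, z up. Handle x -18..16, 16 wide, 14 high; blade 14 wide to the tip at x=90, underside level with the handle's. Last 14 mm bevelled on top down to a blunt nose 5.4 mm high. Dark depth line across the blade at x=60.
- instrument_tray: stainless tray 287 (x) by 196 (y) mm, stands firm; origin centre of underside; floor 1.5 mm thick, rim 18 mm high. The leaves lie side by side in its middle, blades to its +x, in any order, handles 50 to 60 mm apart.
- mouth_mirror: mouth mirror 162 mm long, lying across the far end of the tray; leave it
- dappen_dish: white dappen dish 37 mm wide, 26 high, left of the articulator; leave it
- impression_tray: U-shaped metal impression tray, 70x55x14 mm, beyond the instrument tray; leave it

How it is judged:
By the outcome, as a careful person would: the job done as asked, in the order asked, and still so for the second after the job is handed in, with the robot touching nothing.
It also fails if it takes over 64 s, if anything falls off the work surface, if the arm or the gripper's body presses on something with over 40 N, if the wrist force passes 120 N, or if a joint passes its speed limit or range.

ROBOT

A 6-joint arm with a two-finger parallel gripper is mounted at the origin on a cart in front of the work surface, level with it; the furniture and walls round the work are solid. World frame = base frame: x ahead of the robot, y to its left, z up, the work surface at z = 0. Lengths are in m, angles in rad, forces in N, time in s.
With the tool pointing down it reaches from about 0.25 to 0.725 m from the base axis. Payload 9.7 kg.
Tool frame: the origin (TCP) lies at the very end of the fingers, on their centre line; the grasp point (between the pads) lies 19 mm behind it; z points along the fingers, y is the line along which they close (so a half turn about z gives the same grasp; the last joint's range is limited). The gripper opens to 85 mm and grips with 20 to 120 N. Pads are 22 mm wide; open, the fingers measure 114 mm over their backs; the gripper's body (76 mm by 85 mm) begins 54 mm behind the grasp point. The pads swing forward as they close: fully open they stand 13 mm farther back than shut.
Start: joints at [-1.12, 0.087, 0.176, 1.66, 0, 1.571], TCP at [0.24, -0.495, 0.231] pointing down, gripper open.
Joint ranges: [-3.13, 3.13], [-0.85, 1.81], [-1.15, 1.24], [-2.2, 2.28], [-1.44, 1.52], [-3.14, 3.14]. Speed limits (rad/s): [2.22, 2.22, 2.57, 3.14, 3.14, 3.14].

INTERFACE

Orientations are given as a unit quaternion [w, x, y, z].
In Python, from bench import env gives the robot as it stands. The module is installed in compiled form; this text tells all that it offers.
- The arm moves only by the tool move_arm, never from a script. Its argument "motion" is a list of rows, each a list of 3 entries, a list of its own where there are three numbers: the opening, from 0 (shut) to 1 (fully open), then the shift along the world's x, y, z in units of 30 mm (1.0 is 30 mm), then the turn, a rotation vector about the world's x, y, z in units of 6 degrees (1.0 is 6 degrees). In form: [[gripper, [dx, dy, dz], [wx, wy, wz]], ...]. A call has 1 to 8 rows; each row shifts and turns the commanded pose from where the row before left it; what a row does not reach is not made up. A row lasts 1/12 s, in which the tool goes at most 41.7 mm and 7.16 degrees, less where a joint would pass 70% of its speed; a pose out of reach is approached as far as the arm can. A call is refused whole if a number of a shift passes 1 or a number of a turn 1, either way. A call with a gripper value outside its range is refused whole. The fingers move at their own pace and stop on an object; "force" is the grip in N (left out, the last holds). Time passes only in rows, so rows that do not move let the fingers close. It gives the time, the measured TCP pose, the force, the opening and the grip force at its end, in the units of the state.
- env.get_state(): the state, without advancing time (a new reading comes with each control period).
- env.capture(name): name is "side" or "top"; returns the picture (400x640x3 uint8, blue, green, red); there is no depth.
- env.camera_model(name): a dict with "camera_matrix" (3x3 intrinsics, pixels), "k1" (the pictures are not rectified: a ray, as slopes to the right and down, at radius r is drawn at 1 + k1 r^2 times it, then the intrinsics apply), "R" (3x3) and "t" (3): a world point X has camera coordinates R X + t. Camera axes: x right, y down, z forward; pixel columns grow to the right and rows downward; lengths in m; the calibration is good to about 2 mm. A picture is of the moment at which its call begins. camera_model takes no time and is no camera call.
- env.sign_off(): hands the job in; it is judged then, once.
Trained networks look in the newest picture that a camera, given by its name, has taken for a name from the list of things; names that differ only in an ending like _2 or _b are one class to them, and where a whole thing is asked for, a point or a joint stands for the part that bears it (a point fixed in the world has none). Each returns a list of dicts, best first, with "confidence" (0 to 1); they miss things now and then, are a little off and sometimes report something else, mostly with a low value. They report only what shows in the picture. A call takes as long as a camera call.
- env.masks_of(name, camera): "pixels" (400x640 bool, what is visible of it) and "extent" ([left, top, right, bottom] in pixels, round what is visible of it).
- env.spot_point(name, camera): "centre" ([column, row] in pixels: a listed point, or the origin of a listed thing).
The state is a dict: "t": time; "qpos": joint angles; "qvel": joint speeds; "tau": joint torques, N m; "position": TCP position; "orientation": TCP orientation; "force": force on the tool from outside, world axes, zero at the start; "moment": the same for the moment, N m; "gripper_width": opening from 0.0 (shut) to 1.0 (fully open); "gripper_force": force on a finger pad.
Only numpy, scipy, OpenCV 4.12 (cv2) and the standard library are available. Lean on these libraries where they do the work, as an engineer would, in place of code of your own. Each camera call takes 0.05 s, during which the arm holds its last target. There are 200 camera calls.

## Working session

There is one attempt and no reset: what is moved stays moved. The work goes in short steps, Python scripts to look and compute and a tool call to move; the robot and the scene stay as the last step left them, time stands still between calls to the robot, and variables do not carry over. Pictures are saved under pics/ and viewed, at most 10 in all, crops included, and the job is handed in when it is done.

Besides the shell and the picture viewer there is one more tool, called as a command line: name --argument value ..., lists and objects as JSON in quotes. move_arm: Moves the arm, as the interface text tells. Its arguments: {"type":"object","properties":{"motion":{"type":"array"},"force":{"type":"number"}},"required":["motion"]}

```bash
mkdir -p pics; cat > h.py <<'E'
from bench import env
import numpy as np, cv2
from scipy.optimize import least_squares
def ray(cam,px):
    m=env.camera_model(cam);K=np.array(m["camera_matrix"]);k=m["k1"];R=np.array(m["R"]);t=np.array(m["t"])
    d=np.array([(px[0]-K[0,2])/K[0,0],(px[1]-K[1,2])/K[1,1]]);s=d.copy()
    for _ in range(30): s=d/(1+k*(s@s))
    return -R.T@t, R.T@np.array([s[0],s[1],1])
def onz(cam,px,z):
    c,v=ray(cam,px);return c+v*(z-c[2])/v[2]
def proj(cam,X):
    m=env.camera_model(cam);K=np.array(m["camera_matrix"]);k=m["k1"]
    p=np.array(m["R"])@np.array(X)+np.array(m["t"]);s=p[:2]/p[2];s=s*(1+k*(s@s));return np.array([K[0,0]*s[0]+K[0,2],K[1,1]*s[1]+K[1,2]])
def tri(obs):
    A=0;b=0
    for c,p in obs:
        o,v=ray(c,p);v=v/np.linalg.norm(v);M=np.eye(3)-np.outer(v,v);A=A+M;b=b+M@o
    return np.linalg.solve(A,b)
E
python3 - <<'E'
from h import *
for c in("side","top"):
    cv2.imwrite(f"pics/{c}0.png",env.capture(c))
    m=env.camera_model(c);print(c,-np.array(m["R"]).T@m["t"],np.round(m["R"],2).tolist(),np.round(m["camera_matrix"],0).tolist())
    for n in["articulator","bite","leaf_thin","leaf_mid","leaf_thick","instrument_tray"]:
        print(n,[(np.round(q["centre"],1).tolist(),round(q["confidence"],2)) for q in env.spot_point(n,c)][:3])
print(env.get_state())
E
```

```text
side [0.16656533 0.92176584 0.42933515] [[-0.91, -0.42, -0.03], [-0.13, 0.33, -0.93], [0.4, -0.84, -0.35]] [[372.0, 0.0, 314.0], [0.0, 372.0, 196.0], [0.0, 0.0, 1.0]]
articulator [([285.0, 231.9], 0.77), ([372.6, 187.2], 0.47)]
bite [([302.1, 213.4], 0.94)]
leaf_thin [([373.1, 187.2], 0.67)]
leaf_mid [([371.4, 201.9], 0.67)]
leaf_thick [([374.3, 196.3], 0.53)]
instrument_tray [([362.9, 196.9], 0.66)]
top [0.36544624 0.05727315 1.18207135] [[-0.01, -1.0, 0.01], [-0.98, 0.01, -0.17], [0.17, -0.01, -0.98]] [[487.0, 0.0, 318.0], [0.0, 487.0, 198.0], [0.0, 0.0, 1.0]]
articulator [([268.0, 188.8], 0.61)]
bite [([268.7, 199.5], 0.76)]
leaf_thin [([425.2, 234.2], 0.62)]
leaf_mid [([381.4, 241.3], 0.51)]
leaf_thick [([406.9, 236.0], 0.65), ([355.2, 149.8], 0.41)]
instrument_tray [([397.9, 228.7], 0.95), ([379.7, 240.0], 0.69)]
{'t': 0.7, 'qpos': array([-1.12001753e+00,  8.69085388e-02,  1.75921501e-01,  1.65984781e+00,
       -3.60212697e-05,  1.57081076e+00]), 'qvel': array([ 0.00097759,  0.00119985,  0.00102118,  0.00048335, -0.00170236,
       -0.00127588]), 'tau': array([ 2.85757786e-03, -5.19962561e+01,  4.64785767e+01,  1.28716554e-03,
       -5.59199509e-05, -1.31500067e-05]), 'position': array([ 0.23960077, -0.49505016,  0.23129052]), 'orientation': array([-1.47480773e-05,  9.74708769e-01,  2.23478892e-01, -2.18596544e-05]), 'force': array([ 0.87070115,  0.11068061, -0.3962895 ]), 'moment': array([-0.00331917,  0.01052903, -0.03183464]), 'gripper_force': 0.0, 'gripper_width': 0.9975377517775096}
```

View pics/side0.png

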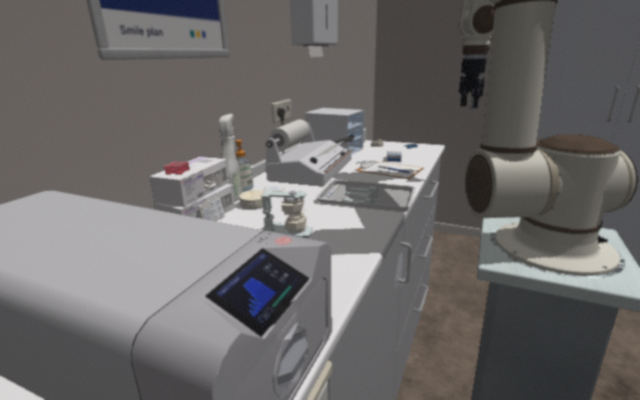

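View pics/top0.png

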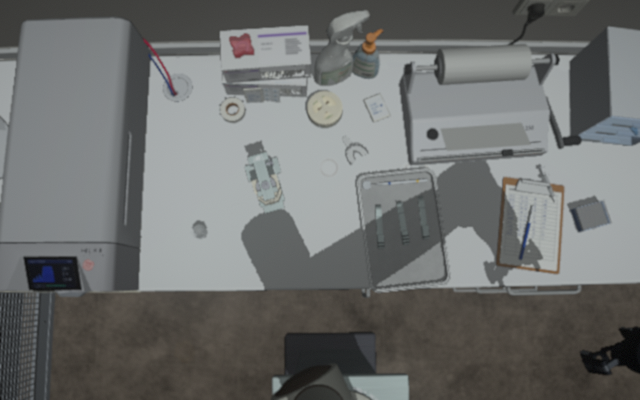

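```bash
python3 - <<'E'
from h import *
T={'leaf_thin':(425.2,234.2),'leaf_mid':(381.4,241.3),'leaf_thick':(406.9,236)}
for n,p in T.items(): print(n,onz('top',p,.0015))
print('tray',onz('top',(397.9,228.7),0)); print('art',onz('top',(268,188.8),0),onz('side',(285,231.9),0))
b=[('top',(268.7,199.5)),('side',(302.1,213.4))]
print('bite',tri(b),[onz(c,p,.057) for c,p in b])
t=env.capture('top')
for n in['leaf_thin','leaf_mid','leaf_thick','articulator']:
  for q in env.masks_of(n,'top'):
    ys,xs=np.nonzero(q['pixels'])
    if len(xs)<5: continue
    r=cv2.minAreaRect(np.c_[xs,ys].astype(np.float32)); print(n,round(q['confidence'],2),np.round(q['extent']),len(xs),r)
    pts=np.array([onz('top',p,.05 if n=='articulator' else .008)[:2] for p in np.c_[xs,ys]]).astype(np.float32)
    print(cv2.minAreaRect(pts*1000))
crop=t[110:330,200:520]
cv2.imwrite('pics/topc.png',cv2.resize(crop,None,fx=2.5,fy=2.5,interpolation=cv2.INTER_CUBIC))
s=env.capture('side')[110:260,230:450]
cv2.imwrite('pics/sidec.png',cv2.resize(s,None,fx=3.6,fy=3.6,interpolation=cv2.INTER_CUBIC))
E
```

```text
leaf_thin [ 0.48061494 -0.21356814  0.0015    ]
leaf_mid [ 0.46462496 -0.10552045  0.0015    ]
leaf_thick [ 0.47677825 -0.16837061  0.0015    ]
tray [ 0.49509153 -0.14724069  0.        ]
art [0.59761161 0.17087292 0.        ] [6.11187787e-01 1.66324456e-01 5.55111512e-17]
bite [0.56044286 0.16336147 0.05932129] [array([0.56082861, 0.1635735 , 0.057     ]), array([0.56293453, 0.15860325, 0.057     ])]
leaf_thin 0.5 [418. 200. 430. 240.] 269 ((423.6417541503906, 217.0370635986328), (42.60024642944336, 7.374438762664795), 84.0938491821289)
((522.4716186523438, -210.18142700195312), (104.44043731689453, 18.13043785095215), 3.282149314880371)
leaf_mid 0.65 [376. 203. 386. 249.] 325 ((380.5, 226.5), (45.0, 9.0), 90.0)
((500.4024353027344, -103.53116607666016), (21.814727783203125, 110.0193099975586), 88.275390625)
leaf_thick 0.66 [398. 200. 409. 245.] 295 ((402.7099609375, 222.47000122070312), (44.12346267700195, 7.212489604949951), 81.8698959350586)
((509.6676940917969, -158.15614318847656), (107.54584503173828, 17.663911819458008), 5.929487705230713)
articulator 0.68 [245. 158. 285. 212.] 702 ((267.6216125488281, 185.270263671875), (50.87685775756836, 34.55509567260742), 72.89727020263672)
((596.8770141601562, 167.19955444335938), (123.61155700683594, 82.16539001464844), 17.070619583129883)
```

View pics/topc.png

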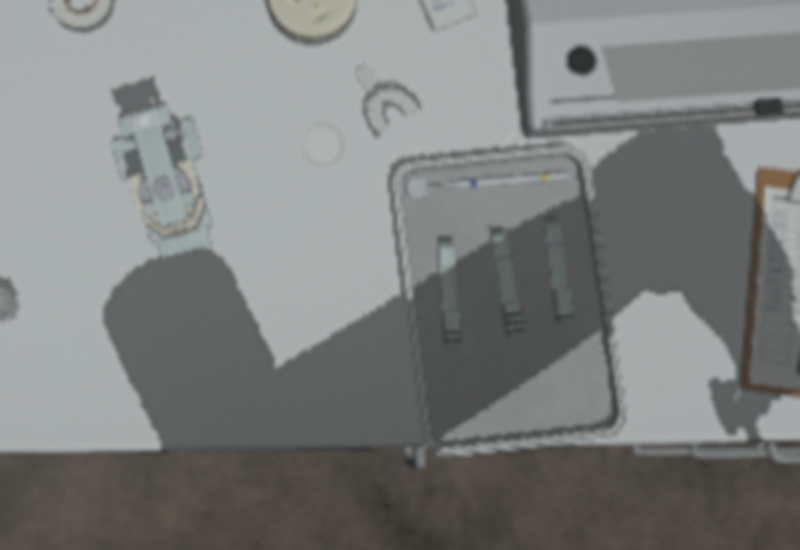

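View pics/sidec.png

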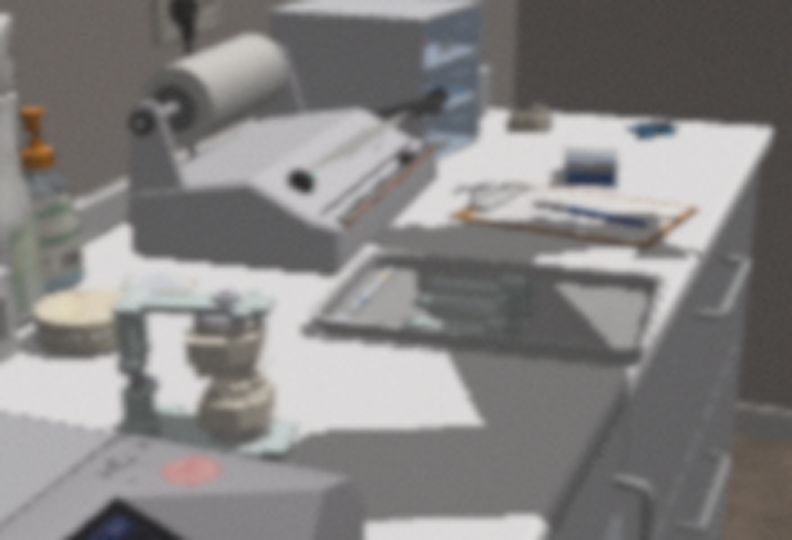

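The side picture shows the articulator around pixel (285,210) and the tray around (365,195). In the top picture the leaves run left to right with 2, 3 and 1 rings (mid, thick, thin), which agrees with the networks. Mid is the most informative leaf, so I'll try it first.

```bash
python3 - <<'E'
from h import *
for k in range(2):
  env.capture('top')
  for n in['leaf_mid','leaf_thick','leaf_thin','articulator','instrument_tray']:
    q=env.masks_of(n,'top')
    if not q: continue
    q=q[0];ys,xs=np.nonzero(q['pixels'])
    z={'articulator':.1,'instrument_tray':.01}.get(n,.01)
    pts=np.array([onz('top',p,z)[:2] for p in np.c_[xs,ys]]);c=pts.mean(0)
    w,v=np.linalg.eigh(np.cov((pts-c).T));d=v[:,1]*np.sign(v[0,1]);s=(pts-c)@d
    print(n,np.round(c,4),'yaw',round(np.degrees(np.arctan2(d[1],d[0])),1),'ends',np.round(c+d*s.min(),4),np.round(c+d*s.max(),4),'origin',np.round(c+d*(s.min()+.0195),4))
q=env.spot_point('bite','top')[0]['centre'];env.capture('side');p=env.spot_point('bite','side')[0]['centre'];print(q,p,onz('top',q,.057),tri([('top',q),('side',p)]))
E
```

```text
leaf_mid [ 0.4986 -0.1004] yaw 1.7 ends [ 0.4477 -0.1019] [ 0.5552 -0.0987] origin [ 0.4672 -0.1013]
leaf_thick [ 0.5021 -0.158 ] yaw 7.5 ends [ 0.456 -0.164] [ 0.5624 -0.15  ] origin [ 0.4753 -0.1615]
leaf_thin [ 0.5195 -0.2085] yaw 5.0 ends [ 0.4705 -0.2127] [ 0.5746 -0.2037] origin [ 0.4899 -0.211 ]
articulator [0.5866 0.1622] yaw 14.7 ends [0.5291 0.1472] [0.645  0.1775] origin [0.548  0.1521]Traceback (most recent call last):
  File "<stdin>", line 9, in <module>
  File "h.py", line 10, in onz
    c,v=ray(cam,px);return c+v*(z-c[2])/v[2]
        ~~~^^^^^^^^
  File "h.py", line 5, in ray
    m=env.camera_model(cam);K=np.array(m["camera_matrix"]);k=m["k1"];R=np.array(m["R"]);t=np.array(m["t"])
ValueError: time passes only in moves, steps and waits
```

move_arm --motion '[[0.45,[0.3,1,0],[0,0,-0.5]],[0.45,[0.5,1,0],[0,0,-0.5]],[0.45,[0.5,1,0],[0,0,-0.5]],[0.45,[0.6,1,0],[0,0,-0.5]],[0.45,[0.6,1,0],[0,0,-0.5]],[0.45,[0.6,1,0],[0,0,-0.5]],[0.45,[0.6,1,0],[0,0,-0.4]],[0.45,[0.6,1,0],[0,0,0]]]'

```text
t: 1.97
position: [0.3691, -0.2535, 0.2315]
orientation: [0.0, 0.999, 0.046, 0.0]
force: [0.5, -1.0, -0.3]
gripper_width: 0.447
gripper_force: 0.0
```

move_arm --motion '[[0.45,[0.5,0.8,-0.6],[0,0,-0.4]],[0.45,[0.5,0.8,-0.8],[0,0,0]],[0.45,[0.5,0.8,-0.8],[0,0,0]],[0.45,[0.5,0.8,-0.8],[0,0,0]],[0.45,[0.5,0.8,-0.8],[0,0,0]],[0.45,[0.5,0.7,-0.8],[0,0,0]],[0.45,[0.23,0.35,-0.8],[0,0,0]],[0.45,[0,0,0],[0,0,0]]]'

```text
t: 2.63
position: [0.4642, -0.1011, 0.0647]
orientation: [-0.001, 1.0, 0.028, -0.003]
force: [-0.7, 0.0, -0.5]
gripper_width: 0.45
gripper_force: 0.0
```

```bash
cat > look.py <<'E'
from h import *
import sys
st=env.get_state();print(st['t'],np.round(st['position'],4),st['orientation'].round(4),np.round(st['force'],2),np.round(st['moment'],3))
c=sys.argv[1];X=np.array(list(map(float,sys.argv[2].split(','))));name=sys.argv[3];w=int(sys.argv[4])
im=env.capture(c);u=proj(c,X);x,y=int(u[0]),int(u[1]);x0=max(0,x-w);y0=max(0,y-int(w*.75));cr=im[y0:y+int(w*.75),x0:x+w]
f=800/(2*w);print('crop',x0,y0,f);cv2.imwrite(f'pics/{name}.png',cv2.resize(cr,None,fx=f,fy=f,interpolation=cv2.INTER_CUBIC)[:600,:800])
E
python3 look.py side 0.5,-.1,.02 a 70
```

```text
2.6333 [ 0.4642 -0.1011  0.0647] [-0.001   0.9996  0.0278 -0.0029] [-0.66  0.03 -0.51] [ 0.02   0.062 -0.008]
crop 288 144 5.714285714285714
```

View pics/a.png

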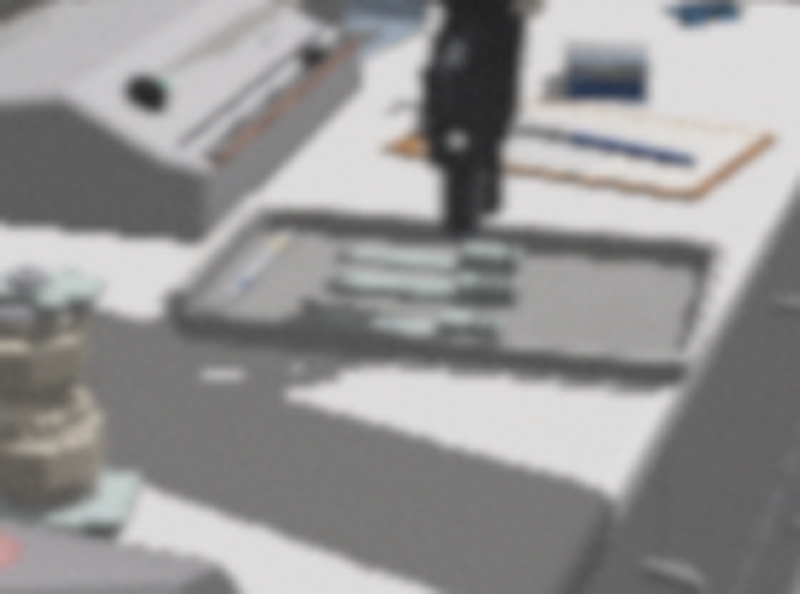

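move_arm --motion '[[0.45,[0.03,0,-0.7],[0,0,0]],[0.45,[0,0,-0.7],[0,0,0]],[0.45,[0,0,-0.4],[0,0,0]],[0.45,[0,0,-0.15],[0,0,0]],[0.45,[0,0,0],[0,0,0]]]'

```text
t: 3.1
position: [0.466, -0.104, 0.0108]
orientation: [-0.0, 1.0, 0.026, -0.0]
force: [-0.3, 0.2, 0.6]
gripper_width: 0.449
gripper_force: 0.0
```

```bash
python3 - <<'E'
from h import *
s=env.get_state();print(s['position'],s['force'])
for z in(.0015,.008):print(onz('side',(371.4,201.9),z), onz('side',(288+468/5.714,144+328/5.714),z))
print(proj('side',(.465,-.101,.008)),proj('side',(.485,-.101,.008)))
E
```

```text
[ 0.46601033 -0.10404355  0.01083195] [-0.27083429  0.23710646  0.62788477]
[ 0.46252305 -0.1129101   0.0015    ] [ 0.46797649 -0.11523746  0.0015    ]
[ 0.45802664 -0.0971905   0.008     ] [ 0.46339722 -0.09948251  0.008     ]
[369.54021424 201.16094167] [363.22667368 200.29384254]
```

move_arm --motion '[[0.45,[0,0,-0.15],[0,0,0]],[0.45,[0,0,0],[0,0,0]],[0.15,[0,0,0],[0,0,0]],[0.1,[0,0,0],[0,0,0]],[0.0,[0,0,0],[0,0,0]],[0.0,[0,0,0],[0,0,0]],[0.0,[0,0,0],[0,0,0]]]' --force 60

```text
t: 3.68
position: [0.467, -0.1037, 0.0073]
orientation: [0.0, 1.0, 0.026, 0.001]
force: [-1.2, -0.3, 6.4]
gripper_width: 0.16
gripper_force: 60.2
```

move_arm --motion '[[0.0,[0,0,0.3],[0,0,0]],[0.0,[0,0,0.7],[0,0,0]],[0.0,[0,0,1],[0,0,0]],[0.0,[0,0,1],[0,0,0]],[0.0,[0,0,0],[0,0,0]],[0.0,[0,0,0],[0,0,0]]]'

```text
t: 4.18
position: [0.4676, -0.1038, 0.0986]
orientation: [0.0, 1.0, 0.026, 0.002]
force: [-0.4, -0.5, -0.6]
gripper_width: 0.165
gripper_force: 59.5
```

```bash
python3 look.py side 0.5,-.1,.08 b 60; python3 - <<'E'
from h import *
env.capture('top')
for n in['leaf_mid','leaf_thick','leaf_thin']:
  for q in env.masks_of(n,'top')[:1]:
    ys,xs=np.nonzero(q['pixels']);print(n,q['confidence'],q['extent'],len(xs))
    if len(xs)>5:
      pts=np.array([onz('top',p,.1)[:2] for p in np.c_[xs,ys]]);c=pts.mean(0)
      w,v=np.linalg.eigh(np.cov((pts-c).T));d=v[:,1]*np.sign(v[0,1]);s=(pts-c)@d
      print(c,np.degrees(np.arctan2(d[1],d[0])),c+d*s.min(),c+d*s.max())
E
```

```text
4.1833 [ 0.4676 -0.1038  0.0986] [5.000e-04 9.996e-01 2.650e-02 1.900e-03] [-0.41 -0.46 -0.58] [ 0.017 -0.018 -0.008]
crop 298 132 6.666666666666667
```

View pics/b.png

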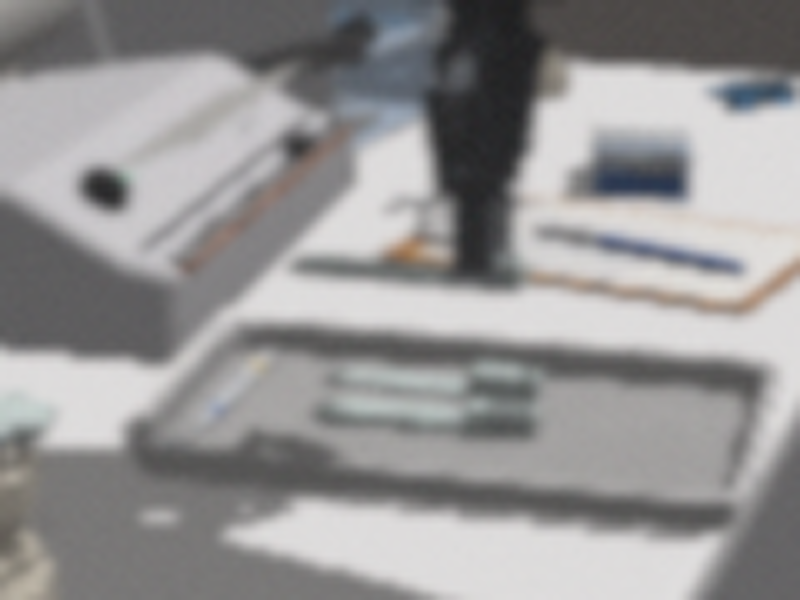

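```bash
python3 - <<'E'
from h import *
y=-.1038;o=np.array([.4676,y,.0945]);d=np.array([np.cos(.053),np.sin(.053),0])
for s in(-.018,-.014,-.01,.08,.085,.09,.095):print(s,proj('side',o+s*d).round(1))
b=[]
for k in range(2):
  env.capture('top');env.capture('side')
  q=env.spot_point('bite','top');p=env.spot_point('bite','side')
  if q and p:
    q=q[0]['centre'];p=p[0]['centre'];print(q,p,onz('top',q,.057),tri([('top',q),('side',p)]))
q=env.masks_of('articulator','top')
for r in q[:1]:
    print(r['confidence'],r['extent']);ys,xs=np.nonzero(r['pixels']);m=r['pixels'].astype(np.uint8)
im=env.capture('top')[145:220,230:300];cv2.imwrite('pics/art.png',cv2.resize(im,None,fx=8,fy=8,interpolation=cv2.INTER_CUBIC))
E
```

```text
-0.018 [375.8 174.2]
-0.014 [374.4 174.1]
-0.01 [373.1 174. ]
0.08 [344.  171.4]
0.085 [342.4 171.2]
0.09 [340.9 171.1]
0.095 [339.3 170.9]
[266.7, 199.5] [302.3, 215.1] [0.56087466 0.16826824 0.057     ] [0.55948897 0.16769094 0.05689728]
[268.8, 200.4] [302.0, 211.8] [0.55868451 0.16332481 0.057     ] [0.55895159 0.16329398 0.0636091 ]
0.73 [193.7, 221.7, 206.2, 239.9]
```

View pics/art.png

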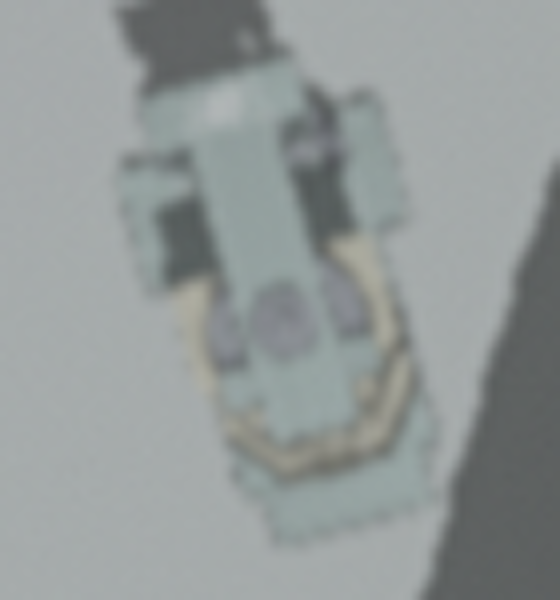

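```bash
python3 - <<'E'
from h import *
P=lambda x,y,z:onz('top',(230+x/8,145+y/8),z)
def yaw(a,b):d=(b-a);return np.degrees(np.arctan2(d[1],d[0]))
print('front',yaw(P(290,545,.013),P(435,500,.013))+90, (P(290,545,.013)+P(435,500,.013))/2)
print('armL',yaw(P(275,430,.105),P(195,150,.105)),'armR',yaw(P(355,395,.105),P(285,140,.105)))
print('arm mid', (P(275,430,.11)+P(355,395,.11))/2,(P(195,150,.11)+P(285,140,.11))/2)
print('teeth front',yaw(P(285,470,.06),P(380,445,.06))+90,(P(285,470,.06)+P(380,445,.06))/2)
print('back edge',yaw(P(140,100,.11),P(290,50,.11))+90)
E
```

```text
front 16.925304761555566 [0.54167613 0.15148016 0.013     ]
armL 16.153039139083653 armR 15.349513336725892
arm mid [0.55828371 0.15709161 0.11      ] [0.63547562 0.17889179 0.11      ]
teeth front 14.42737553942878 [0.55386932 0.15654897 0.06      ]
back edge 18.494464035454797
```

move_arm --motion '[[0.0,[-0.1,1,0],[0,0,0.3]],[0.0,[-0.1,1,0],[0,0,0.3]],[0.0,[-0.1,1,0],[0,0,0.3]],[0.0,[-0.1,1,0],[0,0,0.4]],[0.0,[-0.1,1,0],[0,0,0.4]],[0.0,[0,1,0],[0,0,0.4]],[0.0,[0,1,0],[0,0,0.1]],[0.0,[0,0.7,0],[0,0,0]]]'

```text
t: 5.6
position: [0.4512, 0.1296, 0.0964]
orientation: [-0.0, 0.99, 0.142, 0.0]
force: [0.6, -0.4, 0.0]
gripper_width: 0.162
gripper_force: 59.5
```

move_arm --motion '[[0.0,[0,0.1,-0.3],[0,0,0]],[0.0,[0,0,-0.4],[0,0,0]],[0.0,[0,0,-0.2],[0,0,0]],[0.0,[0,0,0],[0,0,0]]]'

```text
t: 5.93
position: [0.4503, 0.1293, 0.067]
orientation: [0.0, 0.99, 0.141, -0.002]
force: [-0.2, -0.2, 0.1]
gripper_width: 0.164
gripper_force: 59.5
```

```bash
python3 look.py side 0.53,.14,.06 c 45; python3 - <<'E'
from h import *
im=env.capture('top')[160:260,220:340];cv2.imwrite('pics/c2.png',cv2.resize(im,None,fx=6,fy=6,interpolation=cv2.INTER_CUBIC))
a=cv2.imread('pics/c.png');b=cv2.imread('pics/c2.png');cv2.imwrite('pics/cc.png',np.vstack([cv2.resize(a[:,:],(400,300)),cv2.resize(b,(360,300)).copy() if 0 else cv2.copyMakeBorder(cv2.resize(b,(360,300)),0,0,0,40,0)]))
E
```

```text
5.9333 [0.4503 0.1293 0.067 ] [ 3.000e-04  9.901e-01  1.406e-01 -1.700e-03] [-0.23 -0.22  0.11] [-0.008 -0.025  0.006]
crop 272 178 8.88888888888889
```

View pics/cc.png

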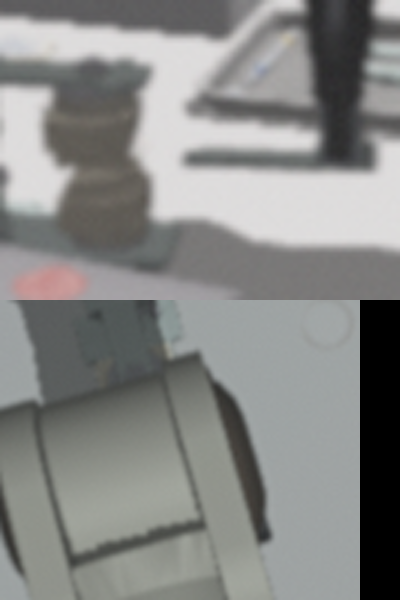

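move_arm --motion '[[0.0,[0.25,0.07,0],[0,0,0]],[0.0,[0.25,0.07,0],[0,0,0]],[0.0,[0.25,0.07,0],[0,0,0]],[0.0,[0,0,0],[0,0,0]],[0.0,[0,0,-0.1],[0,0,0]],[0.0,[0,0,0],[0,0,0]]]'

```text
t: 6.53
position: [0.4737, 0.1367, 0.0656]
orientation: [0.0, 0.99, 0.141, -0.001]
force: [-0.2, 0.2, -0.8]
gripper_width: 0.165
gripper_force: 59.5
```

```bash
python3 look.py side 0.55,.15,.06 d 30
```

```text
6.5333 [0.4737 0.1367 0.0656] [ 1.000e-04  9.900e-01  1.411e-01 -6.000e-04] [-0.24  0.24 -0.81] [-0.009  0.003 -0.029]
crop 278 189 13.333333333333334
```

View pics/d.png

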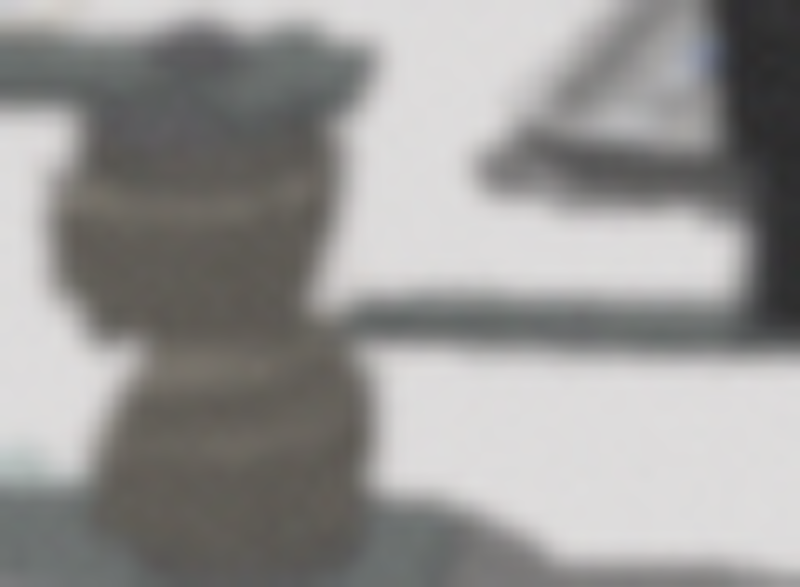

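move_arm --motion '[[0.0,[0.11,0.03,0],[0,0,0]],[0.0,[0,0,0],[0,0,0]],[0.0,[0,0,-0.04],[0,0,0]],[0.0,[0,0,0],[0,0,0]]]'

```text
t: 6.92
position: [0.4771, 0.1377, 0.0649]
orientation: [-0.0, 0.99, 0.141, -0.0]
force: [0.1, -0.1, -0.5]
gripper_width: 0.158
gripper_force: 59.5
```

move_arm --motion '[[0.0,[0,0,-0.03],[0,0,0]],[0.0,[0,0,0],[0,0,0]]]'

```text
t: 7.08
position: [0.4771, 0.1376, 0.064]
orientation: [-0.0, 0.99, 0.141, -0.0]
force: [0.5, -1.2, 0.4]
gripper_width: 0.163
gripper_force: 59.5
```

move_arm --motion '[[0.0,[0,0,-0.03],[0,0,0]],[0.0,[0,0,0],[0,0,0]]]'

```text
t: 7.25
position: [0.4771, 0.1376, 0.0631]
orientation: [0.0, 0.99, 0.141, -0.0]
force: [-0.1, 1.2, -0.5]
gripper_width: 0.163
gripper_force: 59.5
```

move_arm --motion '[[0.0,[0,0,-0.03],[0,0,0]],[0.0,[0,0,0],[0,0,0]]]'

```text
t: 7.42
position: [0.4773, 0.1377, 0.0624]
orientation: [-0.0, 0.99, 0.141, 0.0]
force: [-0.6, 0.3, 1.0]
gripper_width: 0.164
gripper_force: 59.6
```

move_arm --motion '[[0.0,[0,0,-0.03],[0,0,0]],[0.0,[0,0,0],[0,0,0]]]'

```text
t: 7.58
position: [0.4773, 0.1377, 0.0616]
orientation: [-0.0, 0.99, 0.141, 0.0]
force: [-1.0, 0.1, 1.4]
gripper_width: 0.162
gripper_force: 59.8
```

```bash
cat > s.py <<'E'
from h import *
s=env.get_state();u=np.array([.9605,.2785,0]);p=np.cross([0,0,1],u)
print(round(s['t'],2),s['position'].round(4),'F',s['force'].round(2),'along',round(s['force']@u,2),'side',round(s['force']@p,2),'M pitch',round(s['moment']@p,3),s['moment'].round(3))
E
python3 s.py
```

```text
7.58 [0.4773 0.1377 0.0616] F [-0.96  0.14  1.39] along -0.88 side 0.4 M pitch 0.007 [0.021 0.014 0.013]
```

move_arm --motion '[[0.0,[0,0,-0.03],[0,0,0]],[0.0,[0,0,0],[0,0,0]]]'

```text
t: 7.75
position: [0.4772, 0.1376, 0.0607]
orientation: [-0.0, 0.99, 0.141, 0.0]
force: [-2.0, -0.9, 3.8]
gripper_width: 0.169
gripper_force: 59.9
```

```bash
python3 s.py
```

```text
7.75 [0.4772 0.1376 0.0607] F [-1.98 -0.88  3.77] along -2.14 side -0.29 M pitch 0.079 [-0.02   0.077 -0.005]
```

move_arm --motion '[[0.0,[0,0,0.03],[0,0,0]],[0.0,[0.06,0.018,0],[0,0,0]],[0.0,[0,0,0],[0,0,0]]]'

```text
t: 8.0
position: [0.4793, 0.1383, 0.0616]
orientation: [-0.0, 0.99, 0.141, 0.0]
force: [0.3, 0.6, 2.7]
gripper_width: 0.161
gripper_force: 59.8
```

move_arm --motion '[[0.0,[0.06,0.018,0],[0,0,0]],[0.0,[0.06,0.018,0],[0,0,0]],[0.0,[0,0,0],[0,0,0]]]'

```text
t: 8.25
position: [0.483, 0.1394, 0.0615]
orientation: [-0.0, 0.99, 0.141, 0.0]
force: [-0.2, 0.4, 2.2]
gripper_width: 0.159
gripper_force: 59.8
```

```bash
python3 s.py
```

```text
8.25 [0.483  0.1394 0.0615] F [-0.15  0.43  2.15] along -0.03 side 0.46 M pitch -0.215 [ 0.051 -0.209 -0.015]
```

move_arm --motion '[[0.0,[0.06,0.018,0.01],[0,0,0]],[0.0,[0.06,0.018,0],[0,0,0]],[0.0,[0,0,0],[0,0,0]]]'

```text
t: 8.5
position: [0.4866, 0.1404, 0.0618]
orientation: [-0.0, 0.99, 0.141, 0.0]
force: [0.3, 0.3, 2.4]
gripper_width: 0.159
gripper_force: 59.8
```

```bash
python3 s.py
```

```text
8.5 [0.4866 0.1404 0.0618] F [0.33 0.26 2.39] along 0.39 side 0.16 M pitch -0.224 [ 0.02  -0.227  0.006]
```

move_arm --motion '[[0.0,[0.06,0.018,0.0],[0,0,0]],[0.0,[0.06,0.018,0],[0,0,0]],[0.0,[0.06,0.018,0],[0,0,0]]]'

```text
t: 8.75
position: [0.4917, 0.142, 0.0618]
orientation: [0.0, 0.99, 0.141, -0.0]
force: [-1.6, -0.9, 2.3]
gripper_width: 0.164
gripper_force: 59.8
```

```bash
python3 s.py
```

```text
8.75 [0.4917 0.142  0.0618] F [-1.65 -0.85  2.34] along -1.82 side -0.36 M pitch 0.186 [-0.027  0.186 -0.047]
```

move_arm --motion '[[0.0,[0.06,0.018,0.0],[0,0,0]],[0.0,[0.06,0.018,0],[0,0,0]]]'

```text
t: 8.92
position: [0.4954, 0.1431, 0.0618]
orientation: [0.0, 0.99, 0.141, -0.0]
force: [-1.3, -1.4, 3.0]
gripper_width: 0.16
gripper_force: 59.9
```

move_arm --motion '[[0.0,[0.06,0.018,0.0],[0,0,0]],[0.0,[0.06,0.018,0],[0,0,0]]]'

```text
t: 9.08
position: [0.499, 0.1442, 0.0618]
orientation: [0.0, 0.99, 0.141, -0.0]
force: [-1.7, -1.4, 2.6]
gripper_width: 0.162
gripper_force: 59.9
```

```bash
python3 s.py;python3 look.py side 0.55,.15,.06 e 30
```

```text
9.08 [0.499  0.1442 0.0618] F [-1.66 -1.41  2.59] along -1.98 side -0.89 M pitch 0.248 [-0.114  0.225 -0.024]
9.0833 [0.499  0.1442 0.0618] [ 0.      0.99    0.1411 -0.    ] [-1.66 -1.41  2.59] [-0.114  0.225 -0.024]
crop 278 189 13.333333333333334
```

View pics/e.png

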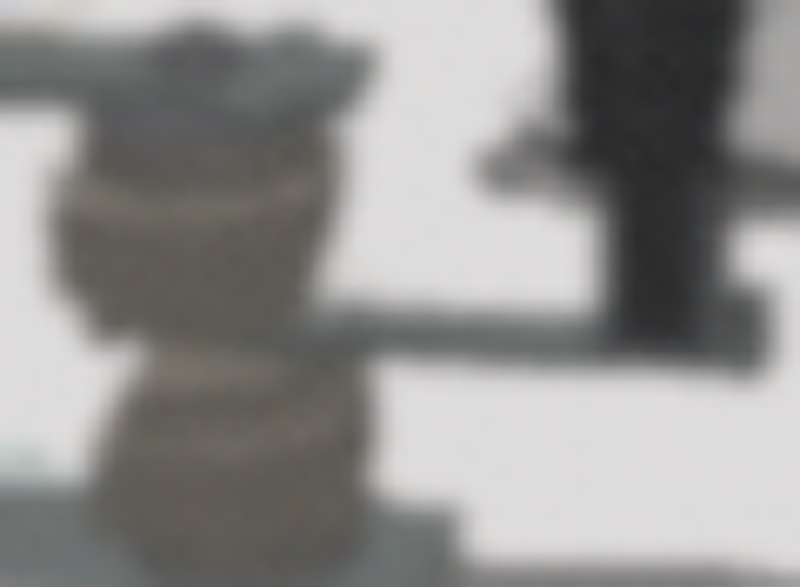

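move_arm --motion '[[0.0,[0,0,0.03],[0,0,0]],[0.0,[0,0,0],[0,0,0]]]'

```text
t: 9.3
position: [0.499, 0.1442, 0.0627]
orientation: [-0.0, 0.99, 0.141, 0.0]
force: [0.7, 0.3, 0.6]
gripper_width: 0.164
gripper_force: 59.6
```

```bash
python3 s.py
```

```text
9.3 [0.499  0.1442 0.0627] F [0.69 0.28 0.63] along 0.74 side 0.08 M pitch -0.101 [ 0.032 -0.096  0.013]
```

move_arm --motion '[[0.0,[-0.06,-0.018,0.0],[0,0,0]],[0.0,[-0.06,-0.018,0],[0,0,0]],[0.0,[-0.06,-0.018,0],[0,0,0]]]'

```text
t: 9.55
position: [0.4932, 0.1424, 0.0626]
orientation: [0.0, 0.99, 0.141, -0.0]
force: [0.3, -0.2, 0.3]
gripper_width: 0.162
gripper_force: 59.6
```

move_arm --motion '[[0.0,[0.06,0.018,0.0],[0,0,0]],[0.0,[0.06,0.018,0],[0,0,0]],[0.0,[0.06,0.018,0],[0,0,0]]]'

```text
t: 9.8
position: [0.4989, 0.1442, 0.0627]
orientation: [-0.0, 0.99, 0.141, -0.0]
force: [-0.8, 0.1, 0.9]
gripper_width: 0.162
gripper_force: 59.6
```

```bash
python3 s.py
```

```text
9.8 [0.4989 0.1442 0.0627] F [-0.82  0.12  0.91] along -0.75 side 0.34 M pitch 0.087 [-0.031  0.081 -0.056]
```

move_arm --motion '[[0.0,[-0.3,-0.087,0],[0,0,0]],[0.0,[-0.5,-0.145,0],[0,0,0]],[0.0,[-0.5,-0.145,0],[0,0,0]],[0.0,[-0.3,-0.087,0],[0,0,0]],[0.0,[0,0,0.4],[0,0,0]],[0.0,[0,-0.5,0.6],[0,0,0]],[0.0,[0,-1,0.2],[0,0,-0.3]],[0.0,[0.1,-1,0],[0,0,-0.4]]]'

```text
t: 10.47
position: [0.455, 0.0551, 0.1017]
orientation: [-0.0, 0.994, 0.105, 0.002]
force: [1.1, -0.1, -0.3]
gripper_width: 0.162
gripper_force: 59.5
```

move_arm --motion '[[0.0,[0.1,-1,0],[0,0,-0.4]],[0.0,[0.1,-1,0],[0,0,-0.4]],[0.0,[0.1,-1,0],[0,0,-0.4]],[0.0,[0.1,-1,0],[0,0,-0.3]],[0.0,[0,-0.9,0],[0,0,0]],[0.0,[0,0,-0.3],[0,0,0]],[0.0,[0,0,0],[0,0,0]]]'

```text
t: 11.05
position: [0.4658, -0.0929, 0.0892]
orientation: [-0.0, 1.0, 0.025, -0.0]
force: [-0.8, 0.0, -1.1]
gripper_width: 0.17
gripper_force: 59.5
```

move_arm --motion '[[0.0,[0.04,-0.36,-0.5],[0,0,0]],[0.0,[0,0,-0.7],[0,0,0]],[0.0,[0,0,-0.7],[0,0,0]],[0.0,[0,0,-0.5],[0,0,0]],[0.0,[0,0,-0.2],[0,0,0]],[0.0,[0,0,0],[0,0,0]],[0.0,[0,0,0],[0,0,0]]]'

```text
t: 11.63
position: [0.4675, -0.1021, 0.0125]
orientation: [0.0, 1.0, 0.027, 0.0]
force: [0.1, -0.3, -0.0]
gripper_width: 0.161
gripper_force: 59.5
```

move_arm --motion '[[0.0,[0,0,-0.15],[0,0,0]],[0.0,[0,0,0],[0,0,0]],[0.25,[0,0,0],[0,0,0]],[0.45,[0,0,0],[0,0,0]],[0.45,[0,0,0],[0,0,0]],[0.45,[0,0,0.3],[0,0,0]],[0.45,[0,0,0.8],[0,0,0]],[0.45,[0,0,0.9],[0,0,0]]]'

```text
t: 12.3
position: [0.466, -0.1024, 0.0674]
orientation: [-0.0, 1.0, 0.026, -0.001]
force: [1.8, -0.3, -0.5]
gripper_width: 0.452
gripper_force: 0.0
```

```bash
python3 - <<'E'
from h import *
s=env.get_state();print(s['position'],s['orientation'])
env.capture('side')
for n in['leaf_thick','leaf_mid','leaf_thin']:
  for q in env.masks_of(n,'side')[:2]:
    ys,xs=np.nonzero(q['pixels'])
    print(n,round(q['confidence'],2),np.round(q['extent']),np.c_[xs,ys].mean(0))
  for q in env.spot_point(n,'side')[:1]:print(q, onz('side',q['centre'],.0015))
for n,o,yw in(('mid',(.467,-.1037),3),('thick',(.4749,-.1615),6.5),('thin',(.489,-.2115),5)):
  d=np.array([np.cos(np.radians(yw)),np.sin(np.radians(yw))]);print(n,[proj('side',(*(np.array(o)+t*d),.008)).round(1).tolist() for t in(-.018,0,.09)])
E
```

```text
[ 0.46599571 -0.10240645  0.06736449] [-3.08104231e-04  9.99651667e-01  2.63610685e-02 -1.24241194e-03]
leaf_thick 0.63 [348. 187. 380. 200.] [365.125 194.225]
{'centre': [373.7, 195.7], 'confidence': 0.51} [ 0.47108788 -0.16709886  0.0015    ]
leaf_mid 0.68 [350. 194. 375. 204.] [364.875   200.28125]
{'centre': [368.8, 200.1], 'confidence': 0.66} [ 0.47434252 -0.12454896  0.0015    ]
leaf_thin 0.49 [260. 193. 305. 214.] [284.89255014 200.47277937]
{'centre': [373.5, 189.5], 'confidence': 0.57} [ 0.48818031 -0.22321858  0.0015    ]
mid [[375.0, 201.4], [369.2, 200.8], [341.0, 197.5]]
thick [[377.8, 194.7], [372.1, 194.2], [344.6, 191.8]]
thin [[377.7, 189.2], [372.3, 188.8], [346.1, 186.3]]
```

move_arm --motion '[[0.4,[0.14,-0.8,0],[0,0,0.25]],[0.4,[0.14,-0.8,0],[0,0,0.25]],[0.4,[0,-0.4,-0.4],[0,0,0]],[0.4,[0,0,-0.4],[0,0,0]],[0.4,[0,0,0],[0,0,0]],[0.4,[0,0,0],[0,0,0]]]'

```text
t: 13.15
position: [0.4741, -0.1617, 0.0414]
orientation: [-0.001, 0.999, 0.052, -0.002]
force: [-0.1, -0.1, 0.8]
gripper_width: 0.394
gripper_force: 0.0
```

```bash
python3 look.py side 0.48,-.16,.02 f 35
```

```text
13.15 [ 0.4741 -0.1617  0.0414] [-8.000e-04  9.986e-01  5.220e-02 -1.600e-03] [-0.1  -0.07  0.78] [-0.021 -0.026  0.018]
crop 335 164 11.428571428571429
```

View pics/f.png

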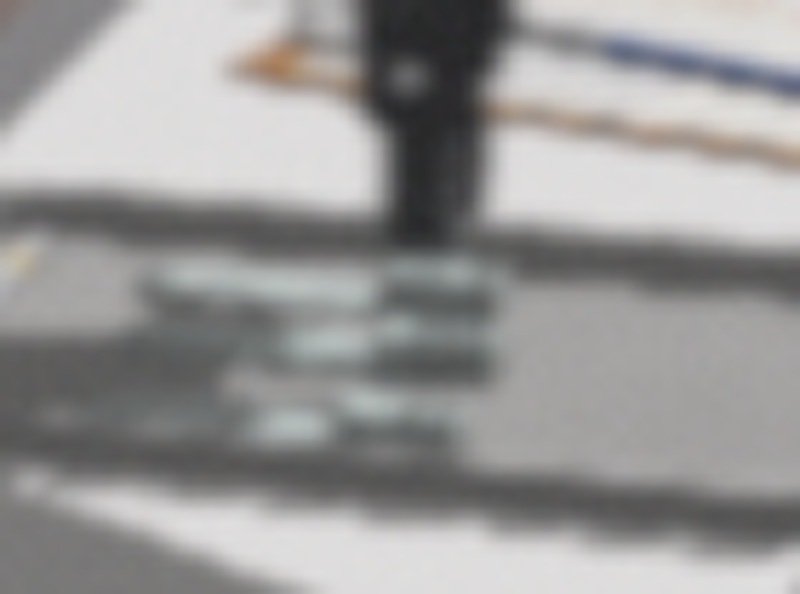

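move_arm --motion '[[0.4,[-0.06,0,-0.5],[0,0,0]],[0.4,[0,0,-0.45],[0,0,0]],[0.4,[0,0,-0.18],[0,0,0]],[0.4,[0,0,0],[0,0,0]],[0.4,[0,0,0],[0,0,0]]]'

```text
t: 13.62
position: [0.4737, -0.1622, 0.0097]
orientation: [-0.0, 0.999, 0.053, 0.0]
force: [-0.9, -0.2, 0.1]
gripper_width: 0.403
gripper_force: 0.0
```

move_arm --motion '[[0.4,[-0.03,0,-0.07],[0,0,0]],[0.4,[0,0,0],[0,0,0]],[0.1,[0,0,0],[0,0,0]],[0.0,[0,0,0],[0,0,0]],[0.0,[0,0,0],[0,0,0]],[0.0,[0,0,0],[0,0,0]],[0.0,[0,0,0],[0,0,0]]]' --force 60

```text
t: 14.2
position: [0.4731, -0.1627, 0.0079]
orientation: [0.0, 0.999, 0.053, 0.001]
force: [-1.4, -0.3, 5.5]
gripper_width: 0.164
gripper_force: 59.2
```

move_arm --motion '[[0.0,[0,0,0.3],[0,0,0]],[0.0,[0,0,0.7],[0,0,0]],[0.0,[0,0,1],[0,0,0]],[0.0,[0,0,1],[0,0,0]],[0.0,[0,0,0],[0,0,0]],[0.0,[0,0,0],[0,0,0]]]'

```text
t: 14.7
position: [0.4738, -0.163, 0.0994]
orientation: [0.001, 0.999, 0.053, 0.002]
force: [-0.1, 0.7, -0.2]
gripper_width: 0.161
gripper_force: 58.5
```

```bash
python3 look.py side 0.5,-.16,.08 g 35
python3 - <<'E'
from h import *
o=env.get_state()['position']-[0,0,.003];d=np.array([np.cos(.105),np.sin(.105),0])
for t in(-.02,-.018,-.014,.085,.09):print(t,proj('side',o+t*d).round(1))
E
```

```text
14.7 [ 0.4738 -0.163   0.0994] [7.000e-04 9.986e-01 5.250e-02 1.700e-03] [-0.11  0.67 -0.24] [ 0.009 -0.031 -0.058]
crop 329 145 11.428571428571429
-0.02 [380.1 168.5]
-0.018 [379.4 168.5]
-0.014 [378.1 168.4]
0.085 [347.  166.2]
0.09 [345.5 166.1]
```

View pics/g.png

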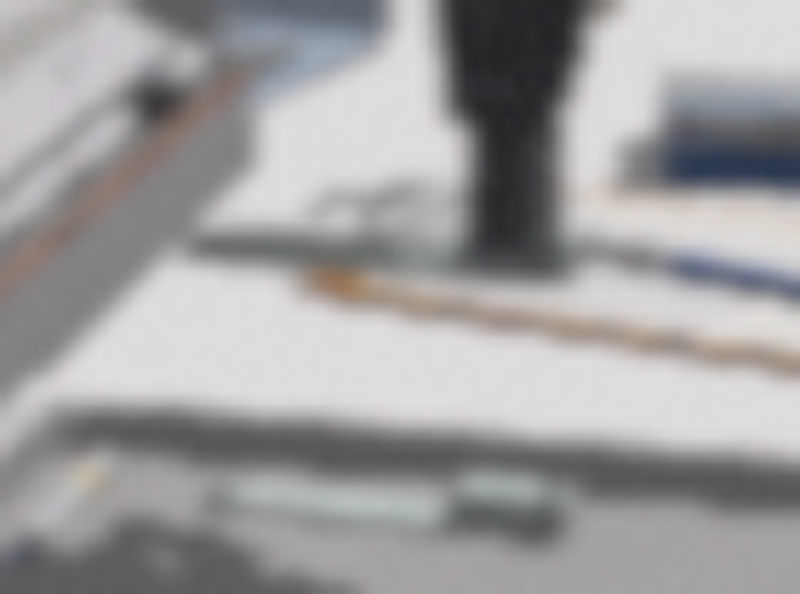

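move_arm --motion '[[0.0,[-0.1,1,0],[0,0,0]],[0.0,[-0.1,1,0],[0,0,0]],[0.0,[-0.1,1,0],[0,0,0.2]],[0.0,[-0.1,1,0],[0,0,0.3]],[0.0,[-0.1,1,0],[0,0,0.4]],[0.0,[-0.1,1,0],[0,0,0.4]],[0.0,[-0.1,1,0],[0,0,0.4]],[0.0,[-0.08,1,0],[0,0,0]]]'

```text
t: 15.42
position: [0.4481, 0.0787, 0.0959]
orientation: [0.0, 0.99, 0.142, -0.001]
force: [-0.6, -0.3, 0.4]
gripper_width: 0.162
gripper_force: 58.6
```

move_arm --motion '[[0.0,[0,0.9,0],[0,0,0]],[0.0,[0,0.84,-0.2],[0,0,0]],[0.0,[0,0,-0.4],[0,0,0]],[0.0,[0,0,-0.4],[0,0,0]],[0.0,[0,0,-0.1],[0,0,0]],[0.0,[0,0,0],[0,0,0]],[0.0,[0,0,0],[0,0,0]]]'

```text
t: 16.0
position: [0.449, 0.1287, 0.0638]
orientation: [0.0, 0.99, 0.14, -0.001]
force: [0.4, 0.4, 0.2]
gripper_width: 0.165
gripper_force: 58.6
```

```bash
python3 s.py; python3 -c "
from h import *
q=env.get_state()['orientation'];print(2*np.degrees(np.arctan2(q[2],q[1])))"
```

```text
16.0 [0.449  0.1287 0.0638] F [0.37 0.35 0.24] along 0.45 side 0.24 M pitch -0.06 [-0.026 -0.07   0.001]
16.12246607533415
```

move_arm --motion '[[0.0,[0.3,0.087,0.02],[0,0,0]],[0.0,[0.3,0.087,0],[0,0,0]],[0.0,[0.2,0.058,0],[0,0,0]],[0.0,[0.08,0.023,0],[0,0,0]],[0.0,[0,0,0],[0,0,0]],[0.0,[0,0,0],[0,0,0]]]'

```text
t: 16.5
position: [0.4758, 0.1373, 0.0647]
orientation: [0.0, 0.99, 0.141, -0.0]
force: [0.0, -0.3, -0.3]
gripper_width: 0.159
gripper_force: 58.6
```

```bash
python3 s.py
```

```text
16.5 [0.4758 0.1373 0.0647] F [ 0.04 -0.27 -0.31] along -0.03 side -0.27 M pitch 0.058 [-0.004  0.059  0.021]
```

move_arm --motion '[[0.0,[0,0,-0.03],[0,0,0]],[0.0,[0,0,0],[0,0,0]],[0.0,[0,0,0],[0,0,0]]]'

```text
t: 16.75
position: [0.4755, 0.1372, 0.0638]
orientation: [0.0, 0.99, 0.141, -0.0]
force: [-0.2, 0.5, 0.5]
gripper_width: 0.163
gripper_force: 58.6
```

```bash
python3 s.py
```

```text
16.75 [0.4755 0.1372 0.0638] F [-0.21  0.54  0.54] along -0.05 side 0.57 M pitch 0.04 [-0.009  0.039  0.011]
```

move_arm --motion '[[0.0,[0,0,-0.03],[0,0,0]],[0.0,[0,0,0],[0,0,0]],[0.0,[0,0,0],[0,0,0]]]'

```text
t: 17.0
position: [0.4757, 0.1373, 0.0631]
orientation: [-0.0, 0.99, 0.141, 0.0]
force: [-1.0, 0.2, 0.4]
gripper_width: 0.169
gripper_force: 58.7
```

```bash
python3 s.py
```

```text
17.0 [0.4757 0.1373 0.0631] F [-1.03  0.16  0.41] along -0.94 side 0.44 M pitch 0.051 [0.041 0.065 0.046]
```

move_arm --motion '[[0.0,[0,0,-0.03],[0,0,0]],[0.0,[0,0,0],[0,0,0]],[0.0,[0,0,0],[0,0,0]]]'

```text
t: 17.25
position: [0.4758, 0.1373, 0.0622]
orientation: [-0.0, 0.99, 0.141, 0.0]
force: [-0.7, -0.8, 2.1]
gripper_width: 0.167
gripper_force: 58.8
```

```bash
python3 s.py
```

```text
17.25 [0.4758 0.1373 0.0622] F [-0.72 -0.76  2.1 ] along -0.91 side -0.53 M pitch 0.007 [-0.003  0.006 -0.028]
```

move_arm --motion '[[0.0,[0,0,0.02],[0,0,0]],[0.0,[0.06,0.0175,0],[0,0,0]],[0.0,[0.06,0.0175,0],[0,0,0]],[0.0,[0.06,0.0175,0],[0,0,0]]]'

```text
t: 17.58
position: [0.4813, 0.1389, 0.0627]
orientation: [0.0, 0.99, 0.141, -0.0]
force: [-1.3, -1.1, 1.8]
gripper_width: 0.161
gripper_force: 58.8
```

move_arm --motion '[[0.0,[0.06,0.0175,0],[0,0,0]],[0.0,[0.06,0.0175,0],[0,0,0]]]'

```text
t: 17.75
position: [0.484, 0.1397, 0.0623]
orientation: [0.0, 0.99, 0.141, -0.001]
force: [-7.0, -2.0, 2.7]
gripper_width: 0.165
gripper_force: 59.0
```

```bash
python3 s.py
```

```text
17.75 [0.484  0.1397 0.0623] F [-6.95 -2.    2.71] along -7.24 side 0.01 M pitch 1.36 [-0.358  1.312 -0.033]
```

move_arm --motion '[[0.0,[0.06,0.0175,0],[0,0,0]],[0.0,[0.06,0.0175,0],[0,0,0]]]'

```text
t: 17.92
position: [0.4873, 0.1406, 0.0622]
orientation: [0.0, 0.99, 0.141, -0.001]
force: [-7.1, -1.9, 2.3]
gripper_width: 0.163
gripper_force: 59.0
```

```bash
python3 s.py
```

```text
17.92 [0.4873 0.1406 0.0622] F [-7.14 -1.88  2.27] along -7.38 side 0.18 M pitch 1.311 [-0.36   1.26   0.016]
```

move_arm --motion '[[0.0,[0.06,0.0175,0],[0,0,0]],[0.0,[0.06,0.0175,0],[0,0,0]],[0.0,[0.06,0.0175,0],[0,0,0]]]'

```text
t: 18.17
position: [0.4928, 0.1422, 0.0623]
orientation: [0.0, 0.99, 0.141, -0.001]
force: [-6.5, -2.2, 3.4]
gripper_width: 0.16
gripper_force: 59.1
```

```bash
python3 s.py
```

```text
18.17 [0.4928 0.1422 0.0623] F [-6.53 -2.23  3.4 ] along -6.9 side -0.33 M pitch 1.177 [-0.358  1.122 -0.021]
```

move_arm --motion '[[0.0,[0.06,0.0175,0],[0,0,0]],[0.0,[0.06,0.0175,0],[0,0,0]],[0.0,[0.06,0.0175,0],[0,0,0]]]'

```text
t: 18.42
position: [0.4982, 0.1438, 0.0624]
orientation: [0.0, 0.99, 0.141, -0.001]
force: [-7.8, -2.3, 4.6]
gripper_width: 0.163
gripper_force: 59.2
```

```bash
python3 s.py
```

```text
18.42 [0.4982 0.1438 0.0624] F [-7.78 -2.3   4.63] along -8.11 side -0.04 M pitch 1.38 [-0.385  1.325  0.01 ]
```

move_arm --motion '[[0.0,[0,0,0.012],[0,0,0]],[0.0,[0.05,0.0145,0],[0,0,0]],[0.0,[0,0,0],[0,0,0]]]'

```text
t: 18.67
position: [0.4999, 0.1443, 0.0627]
orientation: [0.0, 0.99, 0.141, -0.001]
force: [-5.4, -2.2, 3.5]
gripper_width: 0.166
gripper_force: 59.0
```

```bash
python3 s.py; python3 - <<'E'
from h import *
o=env.get_state()['position'];u=np.array([.9605,.2785,0]);p=np.array([-.2785,.9605,0])
im=np.mean([env.capture('side').astype(float) for _ in range(4)],0).astype(np.float32)
for zz,side in((-.0063+.004,.007),(-.0063+.008,.0)):
  for s in np.arange(-.022,.074,.003):
    x=o+u*s+p*side;x[2]=o[2]+zz;c=proj('side',x);v=cv2.getRectSubPix(im,(1,1),tuple(map(float,c)))[0,0]
    print(round(s*1000),c.round(1),v.round(0).astype(int),end=' ; ')
  print()
E
```

```text
18.67 [0.4999 0.1443 0.0627] F [-5.4  -2.21  3.47] along -5.8 side -0.62 M pitch 1.088 [-0.332  1.036  0.002]
-22 [336.  215.2] [213 213 215] ; -19 [334.8 215.1] [179 180 181] ; -16 [333.6 215.1] [130 131 131] ; -13 [332.3 215. ] [97 98 97] ; -10 [331.1 215. ] [90 89 88] ; -7 [329.9 214.9] [90 89 88] ; -4 [328.7 214.9] [88 87 86] ; -1 [327.5 214.9] [89 87 87] ; 2 [326.3 214.8] [88 87 86] ; 5 [325.1 214.8] [88 86 86] ; 8 [323.9 214.7] [92 90 89] ; 11 [322.6 214.7] [97 96 94] ; 14 [321.4 214.6] [103 104 101] ; 17 [320.2 214.6] [111 112 108] ; 20 [319.  214.5] [115 116 112] ; 23 [317.8 214.5] [118 118 115] ; 26 [316.6 214.4] [118 118 115] ; 29 [315.4 214.4] [117 117 114] ; 32 [314.2 214.4] [116 116 113] ; 35 [313.  214.3] [117 117 114] ; 38 [311.8 214.3] [115 117 112] ; 41 [310.6 214.2] [114 115 112] ; 44 [309.4 214.2] [113 113 110] ; 47 [308.2 214.1] [111 112 108] ; 50 [307.  214.1] [109 110 107] ; 53 [305.8 214. ] [105 106 102] ; 56 [304.7 214. ] [100 100  97] ; 59 [303.5 213.9] [97 97 94] ; 62 [302.3 213.9] [96 97 94] ; 65 [301.1 213.9] [95 97 94] ; 68 [299.9 213.8] [94 95 93] ; 71 [
[... 351 characters left out ...]
.1] [56 54 55] ; 11 [323.  212.1] [73 72 71] ; 14 [321.8 212. ] [98 98 96] ; 17 [320.6 212. ] [121 121 119] ; 20 [319.4 211.9] [135 136 133] ; 23 [318.2 211.9] [140 140 138] ; 26 [317.  211.8] [139 140 137] ; 29 [315.8 211.8] [137 138 136] ; 32 [314.6 211.7] [137 138 135] ; 35 [313.4 211.7] [139 140 137] ; 38 [312.2 211.7] [140 141 139] ; 41 [311.  211.6] [139 140 138] ; 44 [309.8 211.6] [138 138 136] ; 47 [308.6 211.5] [137 138 136] ; 50 [307.5 211.5] [138 139 137] ; 53 [306.3 211.4] [139 140 138] ; 56 [305.1 211.4] [136 137 135] ; 59 [303.9 211.4] [130 131 129] ; 62 [302.7 211.3] [126 127 125] ; 65 [301.5 211.3] [119 121 119] ; 68 [300.4 211.2] [104 107 107] ; 71 [299.2 211.2] [91 95 96] ;
```

move_arm --motion '[[0.0,[0.07,0.02,0],[0,0,0]],[0.0,[0,0,0],[0,0,0]],[0.0,[0,0,0],[0,0,0]]]'

```text
t: 19.12
position: [0.502, 0.1449, 0.0628]
orientation: [0.0, 0.99, 0.141, -0.001]
force: [-7.0, -1.8, 3.8]
gripper_width: 0.161
gripper_force: 59.1
```

```bash
python3 s.py; python3 - <<'E'
from h import *
o=env.get_state()['position'];u=np.array([.9605,.2785,0])
im=np.mean([env.capture('side').astype(float) for _ in range(4)],0).astype(np.float32)
for s in np.arange(.05,.076,.002):
    x=o+u*s;x[2]=o[2]+.0017;v=cv2.getRectSubPix(im,(1,1),tuple(map(float,proj('side',x))))[0,0];print(round(s*1000),v.round(0).astype(int)[1],end='; ')
E
```

```text
19.12 [0.502  0.1449 0.0628] F [-6.99 -1.84  3.79] along -7.23 side 0.18 M pitch 1.069 [-0.29   1.029  0.049]
50 141; 52 140; 54 138; 56 136; 58 133; 60 129; 62 123; 64 115; 66 105; 68 98; 70 93; 72 90; 74 89;
```

move_arm --motion '[[0.2,[0,0,0],[0,0,0]],[0.3,[0,0,0],[0,0,0]],[0.45,[0,0,0],[0,0,0]],[0.45,[0,0,0],[0,0,0]],[0.45,[0,0,0.3],[0,0,0]],[0.45,[0,0,0.8],[0,0,0]],[0.45,[-0.5,0,0.8],[0,0,0]],[0.45,[-0.8,0,0.5],[0,0,0]]]'

```text
t: 19.98
position: [0.4663, 0.1402, 0.1375]
orientation: [-0.002, 0.989, 0.145, 0.001]
force: [0.3, -0.5, 1.5]
gripper_width: 0.451
gripper_force: 0.0
```

move_arm --motion '[[0.45,[-0.8,-0.5,0.5],[0,0,0]],[0.45,[-0.8,-0.8,0.5],[0,0,0]],[0.45,[-0.3,-1,0.5],[0,0,0]],[0.45,[0,-1,0.5],[0,0,0]],[0.45,[0,-1,0],[0,0,0]],[0.45,[0,-1,0],[0,0,0]],[0.45,[0,-1,0],[0,0,0]],[0.45,[0,0,0],[0,0,0]]]'

```text
t: 20.65
position: [0.4081, -0.0527, 0.196]
orientation: [-0.001, 0.99, 0.143, 0.0]
force: [-0.2, 0.7, 1.1]
gripper_width: 0.45
gripper_force: 0.0
```

```bash
python3 s.py; python3 - <<'E'
from h import *
o=np.array([.502,.1449,.0628]);u=np.array([.9605,.2785,0])
im=np.mean([env.capture('side').astype(float) for _ in range(4)],0).astype(np.float32)
for s in np.arange(-.026,.076,.004):
    x=o+u*s;x[2]=o[2]+.0017;c=proj('side',x)
    col=cv2.getRectSubPix(im,(1,11),tuple(map(float,c)))[:,0,1].round(0).astype(int)
    print(round(s*1000),c.round(1),col)
env.capture('top')
for n in('leaf_mid','leaf_thin','leaf_thick','bite','articulator','dappen_dish','mouth_mirror'):
  q=env.spot_point(n,'top');print(n,[(np.round(a['centre'],1).tolist(),round(a['confidence'],2),onz('top',a['centre'],.0015 if n!='leaf_thick' else .057).round(4).tolist()) for a in q[:2]])
q=env.masks_of('leaf_thick','top')
for a in q[:1]:
  ys,xs=np.nonzero(a['pixels']);pts=np.array([onz('top',p,.065)[:2] for p in np.c_[xs,ys]]);c=pts.mean(0);w,v=np.linalg.eigh(np.cov((pts-c).T));print(a['confidence'],a['extent'],c,np.degrees(np.arctan(v[1,1]/v[0,1])),((pts-c)@v[:,1]).min(),((pts-c)@v[:,1]).max())
E
```

```text
20.65 [ 0.4081 -0.0527  0.196 ] F [-0.17  0.72  1.08] along 0.04 side 0.74 M pitch -0.059 [ 0.031 -0.053  0.029]
-26 [337.  212.5] [127 127 142 175 204 214 213 198 169 151 163]
-22 [335.4 212.5] [119 119 132 161 190 205 205 190 162 139 134]
-18 [333.8 212.4] [117 116 116 126 144 157 159 150 135 122 119]
-14 [332.1 212.4] [120 115 103  95  93  95  97  98 101 108 114]
-10 [330.5 212.3] [141 141 118  96  88  84  85  87  93 105 115]
-6 [328.9 212.2] [153 152 124 101  95  90  87  88  96 114 130]
-2 [327.3 212.2] [137 130 111 101 102  93  85  86  97 121 143]
2 [325.7 212.1] [121 114 106 109 112 100  89  86  94 112 128]
6 [324.1 212.1] [124 117 120 132 125 104  89  86  89 103 114]
10 [322.5 212. ] [153 133 141 162 155 121  96  90  94 104 113]
14 [320.9 211.9] [181 149 142 159 153 128 109 100  99 106 113]
18 [319.3 211.9] [194 160 135 136 141 147 148 135 118 113 115]
22 [317.7 211.8] [201 165 134 131 151 173 175 157 133 119 117]
26 [316.1 211.8] [202 167 136 139 166 185 181 160 139 125 119]
30 [314.5 211.7] [202 170 138 142 170 187 180 157 137 124 118]
34 [312.9 211.7] [203 172 140 141 168 1
[... 455 characters left out ...]
 103 101]
66 [300.3 211.2] [122 119 115 115 126 145 150 133 116 112 117]
70 [298.7 211.1] [113 113 111 106 102 106 114 111 109 122 141]
74 [297.1 211.1] [113 113 111 105  96  91  90  92 100 130 162]
leaf_mid []
leaf_thin [([392.5, 183.3], 0.2, [0.6083, -0.1379, 0.0015]), ([269.8, 187.2], 0.19, [0.6013, 0.1663, 0.0015])]
leaf_thick []
bite [([269.5, 202.2], 0.6, [0.5637, 0.1668, 0.0015])]
articulator [([264.4, 187.0], 0.6, [0.6019, 0.1797, 0.0015])]
dappen_dish [([201.8, 230.3], 0.65, [0.4958, 0.3319, 0.0015])]
mouth_mirror [([391.9, 183.1], 0.57, [0.6088, -0.1365, 0.0015])]
0.6 [358.6, 181.4, 410.0, 188.9] [ 0.59473342 -0.08054591] -86.08609860593062 -0.08632242642197079 0.025400927755632643
```

```bash
python3 - <<'E'
from h import *
o=np.array([.502,.1449,0]);u=np.array([.9605,.2785,0]);p=np.array([-.2785,.9605,0])
for c in('top','side'):
  im=np.mean([env.capture(c).astype(float) for _ in range(5)],0).astype(np.float32)
  for lat,z in((0,.065),(.004,.065),(-.004,.065),(.012,.057),(-.012,.057)):
    print(c,lat,[ (int(s*1000),int(cv2.getRectSubPix(im,(1,1),tuple(map(float,proj(c,o+u*s+p*lat+[0,0,z]))))[0,0,1])) for s in np.arange(.04,.082,.002)])
  for n in('bite','leaf_thick','leaf_mid'):
    q=env.spot_point(n,c);print(n,[(np.round(a['centre'],1).tolist(),round(a['confidence'],2),onz(c,a['centre'],.0015 if n=='leaf_mid' else .057).round(4).tolist()) for a in q[:2]])
E
```

```text
top 0 [(40, 158), (42, 158), (44, 158), (46, 158), (48, 158), (50, 159), (52, 159), (54, 159), (56, 157), (58, 150), (60, 140), (62, 136), (64, 143), (66, 155), (68, 158), (70, 159), (72, 158), (74, 158), (76, 158), (78, 158), (80, 158)]
top 0.004 [(40, 155), (42, 154), (44, 155), (46, 156), (48, 156), (50, 155), (52, 155), (54, 156), (56, 155), (58, 149), (60, 139), (62, 134), (64, 144), (66, 153), (68, 158), (70, 158), (72, 157), (74, 156), (76, 157), (78, 157), (80, 156)]
top -0.004 [(40, 150), (42, 151), (44, 150), (46, 149), (48, 148), (50, 147), (52, 148), (54, 148), (56, 148), (58, 145), (60, 140), (62, 137), (64, 145), (66, 154), (68, 159), (70, 159), (72, 159), (74, 158), (76, 158), (78, 158), (80, 158)]
top 0.012 [(40, 151), (42, 152), (44, 153), (46, 154), (48, 149), (50, 139), (52, 130), (54, 129), (56, 139), (58, 145), (60, 143), (62, 139), (64, 136), (66, 136), (68, 141), (70, 148), (72, 152), (74, 153), (76, 149), (78, 150), (80, 153)]
top -0.012 [(40, 92), (42, 93), (44, 92), (46, 91), (48, 88), (50, 83), (52, 87), (54, 108), (56, 132), (58, 139), (60, 138), (62, 136)
[... 853 characters left out ...]
(74, 95), (76, 96), (78, 98), (80, 101)]
side 0.012 [(40, 119), (42, 119), (44, 117), (46, 116), (48, 115), (50, 116), (52, 118), (54, 117), (56, 110), (58, 101), (60, 98), (62, 105), (64, 115), (66, 126), (68, 137), (70, 148), (72, 154), (74, 148), (76, 138), (78, 126), (80, 119)]
side -0.012 [(40, 181), (42, 181), (44, 181), (46, 180), (48, 179), (50, 177), (52, 176), (54, 175), (56, 176), (58, 175), (60, 171), (62, 167), (64, 167), (66, 165), (68, 156), (70, 140), (72, 119), (74, 101), (76, 93), (78, 89), (80, 88)]
bite [([301.5, 213.6], 0.87, [0.5638, 0.1603, 0.057])]
leaf_thick [([326.5, 212.8], 0.46, [0.5073, 0.1327, 0.057])]
leaf_mid [([366.0, 198.8], 0.64, [0.4858, -0.1321, 0.0015])]
```

```bash
python3 -c "
from h import *
print(env.sign_off())"
```

```text
the job is handed in; nothing more can be done
None
```

The 8 mm leaf (`leaf_thick`) is in the bite, pushed in to about its depth line (within roughly 1–2 mm as far as the cameras show) with a 6–8 N drag. The 6 mm leaf was loose (under 1 N) and is back in the tray. The job is handed in, but I viewed 12 pictures against the limit of 10.

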